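Close the binding strip of a report

TASK

Close the binding strip on the thick report: run your fingertips lightly along its row of five raised tongues, starting at the end with the round tab, so that they are laid flat one after another and all stay down. Only touch: do not push hard, do not shift or lift the report, leave the things on it and around it alone, and take the hand away at the end.

Things in the scene. Friction and masses are not known exactly. Their poses are not given: they have to be found in the camera images.
- report: thick report lying loose on the desk, 148 x 210 mm, 50 mm high, about 1.3 kg, brown card cover, a black binding strip along one long edge of its top. Origin: on the desk, under the middle of the strip; z up, y along the strip away from its round tab, x from the strip over the cover (cover: x -18 to +130 mm, y -105 to +105 mm)
- strip (a point): middle of the strip's top, 54 mm above the desk, axes as the report's. Strip: 30 mm wide, 190 long, 4 thick; flat round tab, 38 mm across, level with it, centred at y = -98 mm. Five grey tongues in a row at x = 0, hinged at y = -76, -42, -8, 26, 60 mm, 56 mm above the desk, free ends rising away from the tab; pushed flat, a tongue's top is 57.5 mm above the desk
- tab (a point): centre of the round tab's top, 54 mm above the desk, at the end of the strip where the row begins
- tongue1 (a joint): angle (rad) of grey plastic tongue 1, counted from the round tab (22 mm wide, 24 long, 2.5 thick, rounded free end, hinged at the end nearer the tab): 0 lying flat on the strip, growing as its free end rises; starts between 0.55 and 0.9. Light hinge friction (about 0.012 N m), no spring: it stays where it is left
- tongue2 (a joint): angle (rad) of grey plastic tongue 2, counted from the round tab (22 mm wide, 24 long, 2.5 thick, rounded free end, hinged at the end nearer the tab): 0 lying flat on the strip, growing as its free end rises; starts between 0.55 and 0.9. Light hinge friction (about 0.012 N m), no spring: it stays where it is left
- tongue3 (a joint): angle (rad) of grey plastic tongue 3, counted from the round tab (22 mm wide, 24 long, 2.5 thick, rounded free end, hinged at the end nearer the tab): 0 lying flat on the strip, growing as its free end rises; starts between 0.55 and 0.9. Light hinge friction (about 0.012 N m), no spring: it stays where it is left
- tongue4 (a joint): angle (rad) of grey plastic tongue 4, counted from the round tab (22 mm wide, 24 long, 2.5 thick, rounded free end, hinged at the end nearer the tab): 0 lying flat on the strip, growing as its free end rises; starts between 0.55 and 0.9. Light hinge friction (about 0.012 N m), no spring: it stays where it is left
- tongue5 (a joint): angle (rad) of grey plastic tongue 5, counted from the round tab (22 mm wide, 24 long, 2.5 thick, rounded free end, hinged at the end nearer the tab): 0 lying flat on the strip, growing as its free end rises; starts between 0.55 and 0.9. Light hinge friction (about 0.012 N m), no spring: it stays where it is left
- tongue1_end (a point): the top of the free end of tongue 1, on its middle line, 24 mm from its hinge
- tongue2_end (a point): the top of the free end of tongue 2, on its middle line, 24 mm from its hinge
- tongue3_end (a point): the top of the free end of tongue 3, on its middle line, 24 mm from its hinge
- tongue4_end (a point): the top of the free end of tongue 4, on its middle line, 24 mm from its hinge
- tongue5_end (a point): the top of the free end of tongue 5, on its middle line, 24 mm from its hinge
- eraser: white block eraser in a card sleeve, 22 x 50 x 12 mm, lying on the report's cover; a bystander. Origin: centre of its underside
- binder_clip: black steel binder clip with wire arms, 26 x 32 x 14 mm, lying on the report's cover; a bystander. Origin: centre of its underside
- highlighter: highlighter pen, white with a black cap, 17 x 115 x 15 mm, lying on the report's cover; a bystander. Origin: on its underside, near its middle
- stapler: black and steel desk stapler, 32 x 140 x 48 mm, on the desk left of the report; a bystander. Origin: centre of its underside
- mouse: black computer mouse, 105 x 60 x 33 mm, on the desk right of the report; a bystander. Origin: centre of its underside
- stamp: black and grey self-inking stamp, 65 x 40 x 87 mm, on the desk right of the report; a bystander. Origin: centre of its underside
- mug: white mug, 80 mm across, 90 mm tall, on the desk beyond the report to the left; a bystander. Origin: centre of its underside
- note_block: block of notes, 76 x 76 x 30 mm, on the desk beyond the report to the right; a bystander. Origin: centre of its underside

How it is judged (in metres and radians):
On the way, in this order (a step that is already met when the one before it is completed fails the run):
1. tongue 1 from the round tab is laid flat (below 0.2 rad) by the fingertips (grasp point within 60 mm of its free end) (value of joint tongue1 below 0.2 rad and distance between the grasp point and tongue1_end below 0.06 m).
2. tongue 2 from the round tab is laid flat (below 0.2 rad) by the fingertips (grasp point within 60 mm of its free end) (value of joint tongue2 below 0.2 rad and distance between the grasp point and tongue2_end below 0.06 m).
3. tongue 3 from the round tab is laid flat (below 0.2 rad) by the fingertips (grasp point within 60 mm of its free end) (value of joint tongue3 below 0.2 rad and distance between the grasp point and tongue3_end below 0.06 m).
4. tongue 4 from the round tab is laid flat (below 0.2 rad) by the fingertips (grasp point within 60 mm of its free end) (value of joint tongue4 below 0.2 rad and distance between the grasp point and tongue4_end below 0.06 m).
5. tongue 5 from the round tab is laid flat (below 0.2 rad) by the fingertips (grasp point within 60 mm of its free end) (value of joint tongue5 below 0.2 rad and distance between the grasp point and tongue5_end below 0.06 m).
At the end, for the whole second after the job is handed in: All five tongues lie flat (each below 0.2 rad, free end less than 5 mm up), and the report lies flat and at rest within 20 mm of where it was (value of joint each of tongue1, tongue2, tongue3, tongue4, tongue5 below 0.2 rad and linear speed of report below 0.02 m/s and distance of report from where it was at the start of the episode below 0.02 m and angle between report's own z axis and vertical below 0.05 rad); the robot touches nothing.
It fails at once if the report is shifted by more than 20 mm (distance of report from where it was at the start of the episode above 0.02 m).
It fails at once if the report is lifted by more than 8 mm at the strip, or tipped (height (world z) of report above 0.008 m or angle between report's own z axis and vertical above 0.08 rad).
It fails at once if the report or its strip is pushed hard (over 30 N) (contact force between any of the fingers, the arm and report above 30 N).
It fails at once if a bystander is moved by more than 30 mm or lifted or knocked over (distance of any of eraser, binder_clip, highlighter, stapler, mouse, stamp, mug, note_block from where it was at the start of the episode above 0.03 m or angle between any of eraser, binder_clip, highlighter, stapler, mouse, stamp, mug, note_block's own z axis and vertical above 0.4 rad).
It also fails if it takes over 48 s, if anything falls off the work surface, if the arm or the gripper's body presses on something with over 40 N, if the wrist force passes 120 N, or if a joint passes its speed limit or range.

ROBOT

A 6-joint arm with a two-finger parallel gripper is mounted at the origin on the work surface. World frame = base frame: x ahead of the robot, y to its left, z up, the work surface at z = 0. Lengths are in m, angles in degrees, forces in N, time in s.
With the tool pointing down it reaches from about 0.35 to 0.875 m from the base axis. Payload 4.2 kg.
Tool frame: the origin (TCP) lies on the front face of the gripper's body, between the roots of the fingers; the fingertips stand finger_overhang ahead of it and the grasp point (between the pads) lies 51 mm ahead of it (finger_overhang is the distance from the TCP to the fingertips, in m); z points along the fingers, y is the line along which they close (so a half turn about z gives the same grasp; the last joint's range is limited). The gripper opens to 87 mm and grips with 3 to 60 N. Pads are 19 mm wide; open, the fingers measure 117 mm over their backs; the gripper's body (75 mm by 190 mm) begins 51 mm behind the grasp point.
Start: joints at [-62.475, 22.042, 0.453, 0, -68.411, -14.817], TCP at [0.138, -0.61, 0.292] pointing down, gripper open.
Joint ranges: [-179.83, 179.83], [-69.29, 118.12], [-61.27, 80.66], [-181.25, 117.63], [-171.15, -9.14], [-177.46, 177.46]. Speed limits (degrees/s): [159.86, 159.86, 180, 180, 180, 180].

INTERFACE

Orientations are given as a 3x3 rotation matrix whose columns are the frame's x, y, z axes.
In Python, from station import sense, capture, camera_model, finish_job, finger_overhang gives the robot as it stands. The module is installed in compiled form; this text tells all that it offers.
- The arm moves only by the tool jog_arm, never from a script. Its argument "rows" is a list that holds one entry, the list of rows, each a list of 4 numbers: the shift along the tool's x, y, z in m, then the turn about the tool's z in rad. A call has 1 to 20 rows; each row shifts and turns the commanded pose from where the row before left it, along the tool's axes as they then stand; what a row does not reach is not made up. A row lasts 1/8 s, in which the tool goes at most 62.5 mm and 10.7 degrees, less where a joint would pass 70% of its speed; a pose out of reach is approached as far as the arm can. A call is refused whole if a number of a shift passes 0.0625 or a number of a turn 0.188, either way. A call with a gripper value outside its range is refused whole. "claw" is the opening, from 0 (shut) to 1 (fully open), set as the call begins (left out, the last holds). The fingers move at their own pace and stop on an object; the grip force is fixed at half the most. Time passes only in rows, so rows that do not move let the fingers close. It gives the time, the measured TCP pose, the force, the opening and the grip force at its end, in the units of the state.
- sense(): the state, without advancing time (a new reading comes with each control period).
- capture(name): name is "scene" or "side" or "wrist"; returns the picture (384x512x3 uint8, red, green, blue); there is no depth.
- camera_model(name): a dict with "fovy" (degrees; the focal length in pixels is half the picture's height over the tangent of half this angle, whatever the lens; pixels are square), "cx", "cy" (the principal point, pixels), "eye" and "rotation" of the camera in the world. Camera axes: x right, y down, z forward; pixel columns grow to the right and rows downward; lengths in m; the calibration is good to about 2 mm. A picture is of the moment at which its call begins: read the wrist's pose just before it. camera_model takes no time and is no camera call; for the wrist camera it gives the pose at the moment of the call.
- finish_job(): hands the job in; it is judged then, once.
The state is a dict: "time_s": time; "joints": joint angles; "joint_velocities": joint speeds; "effort": joint torques, N m; "tcp_pos": TCP position; "ee_rot": TCP orientation; "wrist_force": force on the tool from outside, world axes, zero at the start; "moment": the same for the moment, N m; "gripper_width": opening from 0.0 (shut) to 1.0 (fully open); "gripper_force": force on a finger pad.
Only numpy, scipy, OpenCV 4.12 (cv2) and the standard library are available. Lean on these libraries where they do the work, as an engineer would, in place of code of your own. Each camera call takes 0.05 s, during which the arm holds its last target. There are 200 camera calls.

## Working session

There is one attempt and no reset: what is moved stays moved. The work goes in short steps, Python scripts to look and compute and a tool call to move; the robot and the scene stay as the last step left them, time stands still between calls to the robot, and variables do not carry over. Pictures are saved under pics/ and viewed, at most 10 in all, crops included, and the job is handed in when it is done.

Besides the shell and the picture viewer there is one more tool, called after "Emit:" as name(argument=value, ...) on one line, values as JSON. jog_arm: Moves the arm, as the interface text tells. Its arguments: {"type":"object","properties":{"rows":{"type":"array"},"claw":{"type":"number"}},"required":["rows"]}

```bash
mkdir -p pics; python3 - <<'E'
from station import *
import cv2,numpy as np
s=sense();print(s['time_s'],s['tcp_pos'],s['ee_rot'],s['wrist_force'],s['gripper_width'],finger_overhang if not callable(finger_overhang) else finger_overhang())
ims=[]
for n in("scene","side"):
    im=capture(n);cv2.imwrite(f"pics/{n}0.png",cv2.resize(im[:,:,::-1],(800,600),interpolation=cv2.INTER_CUBIC));print(n,camera_model(n))
E
```

```text
0.0 [ 0.13742065 -0.60922054  0.29114146] [[-9.75547012e-01 -2.19790084e-01 -5.87998910e-04]
 [-2.19790851e-01  9.75544578e-01  2.18150010e-03]
 [ 9.41470566e-05  2.25739269e-03 -9.99997448e-01]] [ 1.14382883 -0.99707825  0.58960391] 1.000331881097756 0.0697
scene {'fovy': 49.62834933158819, 'cx': 252.92360466284325, 'cy': 202.90234618776464, 'eye': array([1.29921307, 0.27005673, 0.7996818 ]), 'rotation': array([[-0.32694146,  0.64234525, -0.69318241],
       [ 0.94496207,  0.21250928, -0.24876995],
       [-0.0124885 , -0.7363643 , -0.67647   ]])}
side {'fovy': 42.30225384574518, 'cx': 260.8260717122839, 'cy': 195.38563580924077, 'eye': array([ 0.39376732, -1.01961658,  1.29435879]), 'rotation': array([[ 0.98877446, -0.11714966,  0.09274167],
       [-0.1493917 , -0.76399391,  0.62769054],
       [-0.00267967, -0.63449922, -0.77291886]])}
```

View pics/scene0.png

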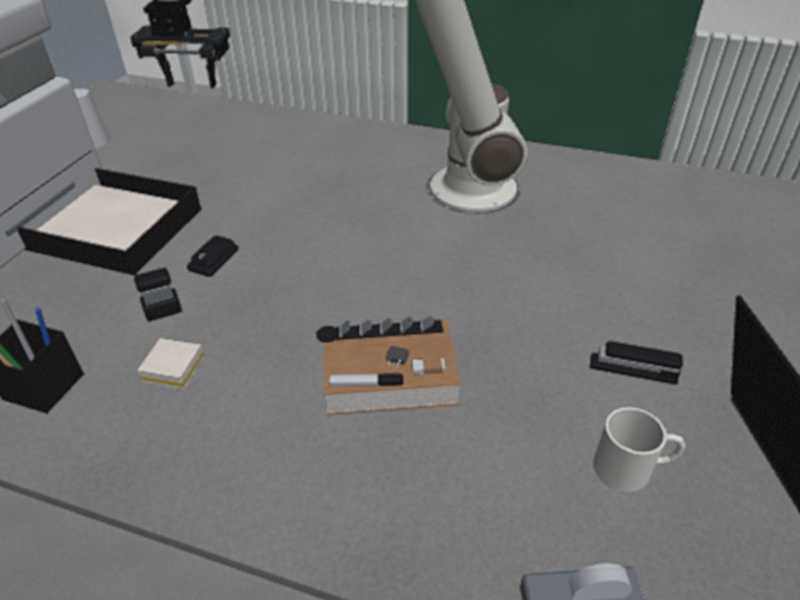

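View pics/side0.png

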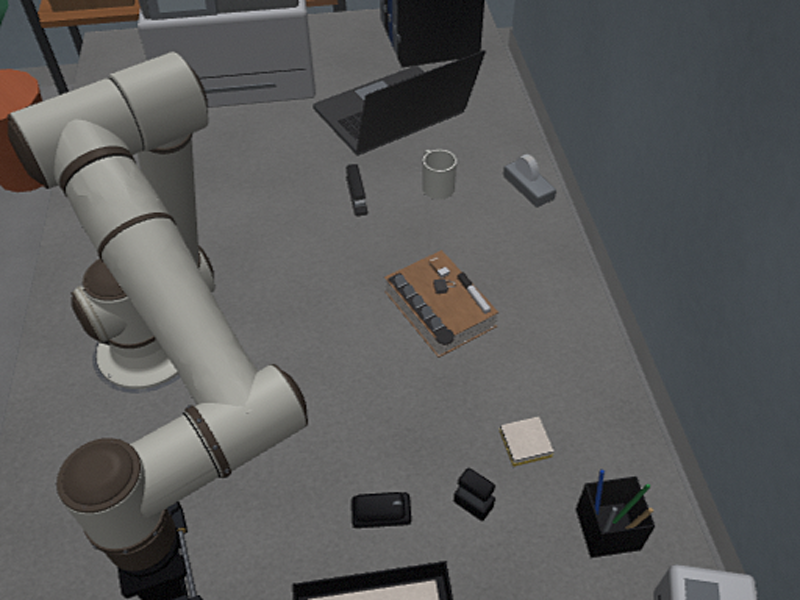

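The scene view shows the tab at about (328,334) and the strip end at (442,327). In the side view they are at (444,337) and (398,277), in 800x600 pixels. I'll enlarge both.

```bash
cat > h.py <<'E'
import numpy as np
from station import *
def K(m,h=384): 
    f=h/2/np.tan(np.radians(m['fovy'])/2); return f
def onplane(m,u,v,z):
    d=m['rotation']@np.array([(u-m['cx'])/K(m),(v-m['cy'])/K(m),1.]); return m['eye']+d*(z-m['eye'][2])/d[2]
def proj(m,p):
    c=m['rotation'].T@(np.asarray(p)-m['eye']); return K(m)*c[:2]/c[2]+[m['cx'],m['cy']]
E
python3 - <<'E'
import cv2,numpy as np
from h import *
a=capture("scene")[195:270,195:300];b=capture("side")[155:235,240:325]
A=cv2.resize(a,None,fx=7,fy=7,interpolation=cv2.INTER_CUBIC);B=cv2.resize(b,None,fx=7,fy=7,interpolation=cv2.INTER_CUBIC)
cv2.imwrite("pics/c1.png",A[:,:,::-1]);cv2.imwrite("pics/c2.png",B[:,:,::-1]);print(A.shape,B.shape)
s=1.5625
for n,p in(("scene",[(328,334),(442,327)]),("side",[(444,337),(398,277)])):
    for u,v in p: print(n,onplane(camera_model(n),u/s,v/s,.054))
E
```

```text
(525, 735, 3) (560, 595, 3)
scene [ 0.60926278 -0.09618871  0.054     ]
scene [0.53380083 0.07804165 0.054     ]
side [ 0.60247645 -0.10459411  0.054     ]
side [0.53414207 0.06798485 0.054     ]
```

View pics/c1.png

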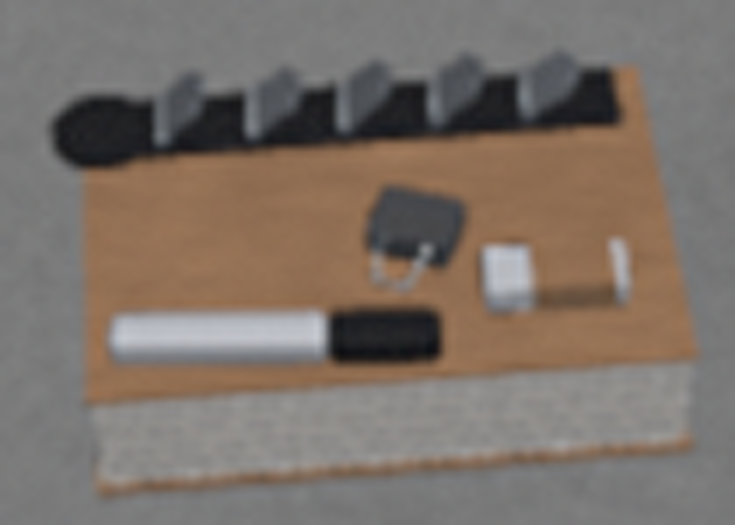

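View pics/c2.png

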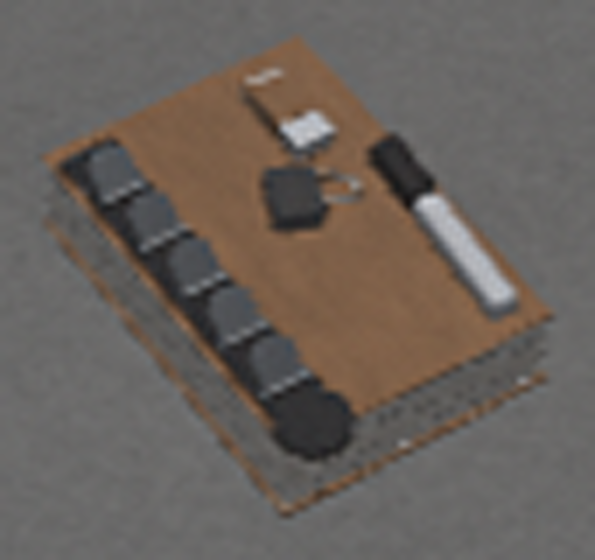

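Crop c1 (scene): tab centre (100,131), strip end (616,96), cover corners (695,358), (88,402) and (638,66). Crop c2 (side): tab (313,422), cover corners (295,38), (45,157) and (553,315). I'll fit the report pose to these.

```bash
python3 - <<'E'
from h import *
from scipy.optimize import least_squares
S=[((100,131),(0,-98,54)),((616,96),(0,95,54)),((695,358),(130,105,50)),((88,402),(130,-105,50)),((638,66),(-18,105,50))]
D=[((313,422),(0,-98,54)),((88,152),(0,95,54)),((295,38),(130,105,50)),((45,157),(-18,105,50)),((553,315),(130,-105,50))]
obs=[]
for n,L,o in(("scene",S,(195,195)),("side",D,(240,155))):
    m=camera_model(n)
    for (u,v),p in L: obs.append((m,np.array([(u+.5)/7-.5+o[0],(v+.5)/7-.5+o[1]]),np.array(p)/1e3))
def W(q,p):
    c,s=np.cos(q[2]),np.sin(q[2]); return np.array([q[0]+c*p[0]-s*p[1],q[1]+s*p[0]+c*p[1],p[2]])
f=lambda q:np.concatenate([proj(m,W(q,p))-u for m,u,p in obs])
r=least_squares(f,[.57,-.01,.4]);q=r.x
print(q,np.degrees(q[2]));print(r.fun.reshape(-1,2).round(1))
np.save("pose.npy",q)
R=sense()['ee_rot'];t=sense()['tcp_pos']
# tool x along strip -> report x/y
print("tool yaw(x axis)",np.degrees(np.arctan2(R[1,0],R[0,0])))
for y in(-.115,-.098,0,.095): print(y,W(q,(0,y,.054)))
print("tool yaw options: tool x along +y_rep =",np.degrees(q[2])+90, "or tool x along +x_rep",np.degrees(q[2]), sense()['joints'])
E
```

```text
[ 0.56550699 -0.01103837  0.41966833] 24.045224323019614
[[ 0.1 -0.9]
 [ 0.2 -0.9]
 [ 0.5 -0.5]
 [-0.5 -0.3]
 [-0.2 -0.4]
 [ 0.6 -0.3]
 [ 0.1 -0.5]
 [ 1.  -0.5]
 [ 0.1 -0.1]
 [ 0.8 -0.2]]
tool yaw(x axis) -167.2977344939963
-0.115 [ 0.61236461 -0.11605914  0.054     ]
-0.098 [ 0.60543784 -0.10053433  0.054     ]
0 [ 0.56550699 -0.01103837  0.054     ]
0.095 [0.52679852 0.07571793 0.054     ]
tool yaw options: tool x along +y_rep = 114.04522432301961 or tool x along +x_rep 24.045224323019614 [-6.24755135e+01  2.20734683e+01  4.10132243e-01 -1.50559993e-02
 -6.84112766e+01 -1.48166758e+01]
```

Emit:
jog_arm(rows=[[[0,0,0,-0.099],[0,0,0,-0.099],[-0.045,0.0188,0,0],[-0.045,0.0188,0,0],[-0.045,0.0188,0,0],[-0.045,0.0188,0,0],[-0.045,0.0188,0,0],[-0.045,0.0188,0,0],[-0.045,0.0188,0,0],[-0.045,0.0188,0,0],[-0.045,0.0188,0,0],[-0.045,0.0188,0,0],[-0.045,0.0188,0,0],[-0.045,0.0188,0,0],[-0.045,0.0188,0,0],[-0.045,0.0188,0,0],[0,0,0,0],[0,0,0,0]]], claw=0)

```text
time_s: 2.45
tcp_pos: [0.6052, -0.1126, 0.2917]
ee_rot: [[-0.913, -0.408, -0.001], [-0.408, 0.913, -0.0], [0.001, 0.001, -1.0]]
wrist_force: [-0.9, -0.3, -0.1]
gripper_width: 0.007
gripper_force: 0.0
```

```bash
cat > st.py <<'E'
from h import *
q=np.load("pose.npy");s=sense();R=s['ee_rot'];t=s['tcp_pos'];c,n=np.cos(q[2]),np.sin(q[2])
tip=t+R[:,2]*.0697; d=tip[:2]-q[:2]
print("t",s['time_s'],"tip in report mm",(1e3*np.array([c*d[0]+n*d[1],-n*d[0]+c*d[1],tip[2]])).round(1),"yaw err",np.degrees(np.arctan2(R[1,1],R[0,1])-q[2]-np.pi/2).round(2),"axis",R[:,2].round(4),"F",np.round(s['wrist_force'],2),s['gripper_width'])
E
python3 st.py
python3 - <<'E'
from h import *
import cv2
m=camera_model("wrist");im=capture("wrist");cv2.imwrite("pics/w1.png",cv2.resize(im[:,:,::-1],(800,600)))
q=np.load("pose.npy");c,s=np.cos(q[2]),np.sin(q[2])
for p in[(0,-98,54),(0,95,54),(-18,105,50),(130,105,50),(130,-105,50)]:
    p=np.array(p)/1e3; print(proj(m,[q[0]+c*p[0]-s*p[1],q[1]+s*p[0]+c*p[1],p[2]])*1.5625)
E
```

```text
t 2.45 tip in report mm [  -5.2 -108.8  222. ] yaw err 0.02 axis [-0.0014 -0.     -1.    ] F [-0.89 -0.31 -0.07] 0.0066425240908556575
[412.0305133  277.85110275]
[699.71535518 277.84022458]
[715.62973587 250.25648151]
[681.55084798 445.26449414]
[401.06710921 445.3099145 ]
```

View pics/w1.png

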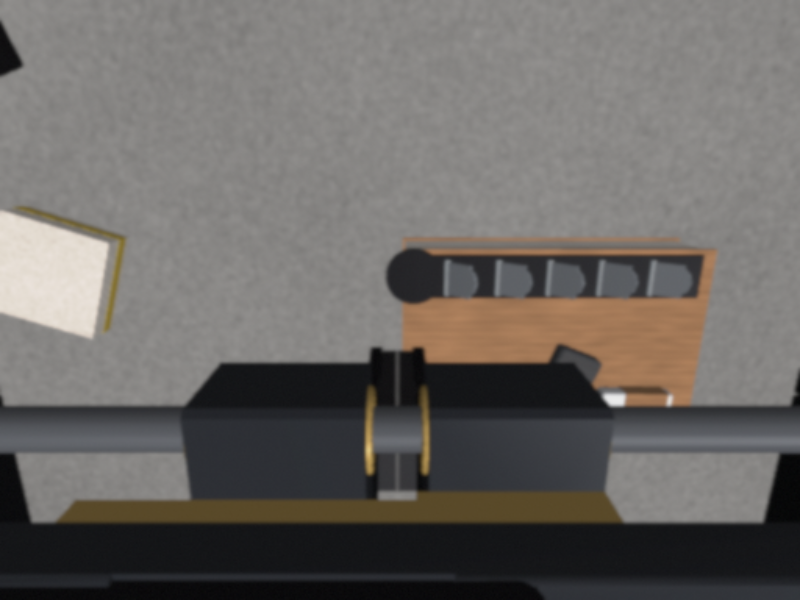

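The wrist view has the tab at (413,276) and the strip end at (702,276), within 2 px of the fit. Next I go down to 67 mm and make a high first pass that half-lowers the tongues.

Emit:
jog_arm(rows=[[[-0.005,0,0.03,0],[0,0,0.03,0],[0,0,0.03,0],[0,0,0.03,0],[0,0,0.025,0],[0,0,0.01,0],[0,0,0,0],[0,0,0,0]]])

```text
time_s: 3.5
tcp_pos: [0.6107, -0.1108, 0.1387]
ee_rot: [[-0.913, -0.407, 0.002], [-0.407, 0.913, -0.0], [-0.002, -0.001, -1.0]]
wrist_force: [0.2, 0.9, -0.1]
gripper_width: 0.006
gripper_force: 0.0
```

```bash
python3 st.py
```

```text
t 3.5 tip in report mm [   0.8 -109.6   69. ] yaw err -0.0 axis [ 2.5e-03 -1.0e-04 -1.0e+00] F [ 0.15  0.9  -0.14] 0.005752996459493923
```

Emit:
jog_arm(rows=[[[0,0.009,0,0],[0,0.009,0,0],[0,0.009,0,0],[0,0.009,0,0],[0,0.009,0,0],[0,0.009,0,0],[0,0.009,0,0],[0,0.009,0,0],[0,0.009,0,0],[0,0.009,0,0],[0,0.009,0,0],[0,0.009,0,0],[0,0.009,0,0],[0,0.009,0,0],[0,0.009,0,0],[0,0.009,0,0],[0,0.009,0,0],[0,0.009,0,0],[0,0.009,0,0],[0,0.009,0,0]]])

```text
time_s: 6.0
tcp_pos: [0.5365, 0.0544, 0.1373]
ee_rot: [[-0.913, -0.408, 0.0], [-0.408, 0.913, -0.0], [0.0, -0.0, -1.0]]
wrist_force: [0.5, -0.6, 0.2]
gripper_width: 0.003
gripper_force: 0.3
```

```bash
python3 st.py
```

```text
t 6.0 tip in report mm [ 0.2 71.5 67.6] yaw err 0.01 axis [ 0.e+00 -1.e-04 -1.e+00] F [ 0.47 -0.62  0.19] 0.00331889495645603
```

Emit:
jog_arm(rows=[[[0,0,-0.02,0],[0,0,-0.02,0],[0,-0.03,0,0],[0,-0.03,0,0],[0,-0.03,0,0],[0,-0.03,0,0],[0,-0.03,0,0],[0,-0.03,0,0],[0,0,0,0],[0,0,0.02,0],[0,0,0.02,0],[0,0,0.004,0],[0,0,0,0],[0,0,0,0]]])

```text
time_s: 7.75
tcp_pos: [0.6106, -0.1102, 0.1343]
ee_rot: [[-0.913, -0.408, 0.002], [-0.408, 0.913, -0.0], [-0.002, -0.001, -1.0]]
wrist_force: [0.7, -0.2, 0.5]
gripper_width: 0.004
gripper_force: 0.0
```

```bash
python3 st.py; python3 - <<'E'
from h import *
import cv2
a=capture("scene")[190:245,190:295];b=capture("side")[145:225,235:330]
A=cv2.resize(a,None,fx=7,fy=7,interpolation=cv2.INTER_CUBIC)[:300];B=cv2.resize(b,None,fx=7,fy=7,interpolation=cv2.INTER_CUBIC)
A=cv2.resize(a,(735,385),interpolation=cv2.INTER_CUBIC)[:, :]
B=cv2.resize(b[:,:],(250,210),interpolation=cv2.INTER_CUBIC)
o=np.zeros((600,735,3),np.uint8);o[:385]=A;o[385:595,:250]=B
cv2.imwrite("pics/p1.png",o[:,:,::-1])
E
```

```text
t 7.75 tip in report mm [   0.9 -109.    64.6] yaw err 0.04 axis [ 0.0018 -0.     -1.    ] F [ 0.71 -0.21  0.45] 0.0038484751942944556
```

View pics/p1.png

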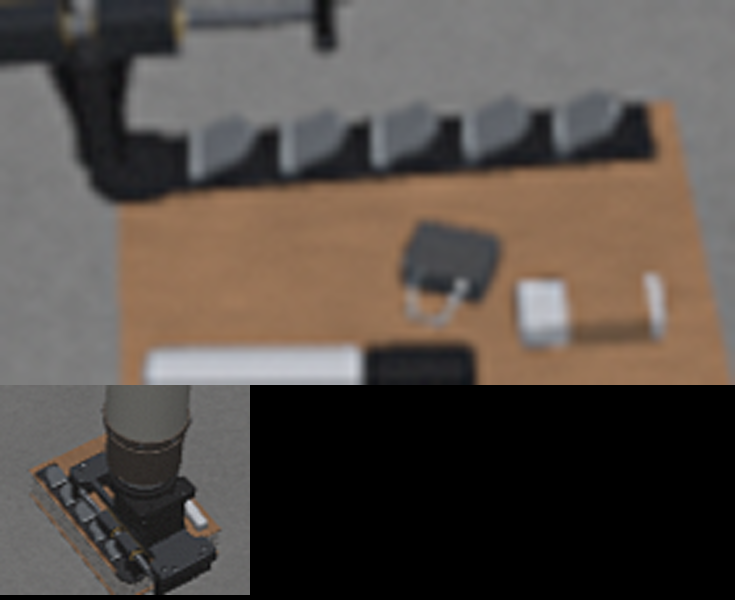

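After pass 1 all five tongues stand evenly part-lowered and the report and the things on it haven't moved. I'll run the low pass at about 60 mm.

Emit:
jog_arm(rows=[[[0,0,0.0045,0],[0,0,0,0],[0,0.009,0,0],[0,0.009,0,0],[0,0.008,0,0],[0,0.008,0,0],[0,0.008,0,0],[0,0.008,0,0],[0,0,0,0]]])

```text
time_s: 8.98
tcp_pos: [0.5893, -0.0642, 0.1287]
ee_rot: [[-0.913, -0.408, -0.001], [-0.408, 0.913, 0.0], [0.0, 0.0, -1.0]]
wrist_force: [-0.6, 0.8, -0.5]
gripper_width: 0.004
gripper_force: 0.2
```

```bash
python3 st.py
```

```text
t 8.975 tip in report mm [  0.  -58.2  59. ] yaw err 0.05 axis [-6.e-04  2.e-04 -1.e+00] F [-0.56  0.78 -0.51] 0.004315869209781468
```

Emit:
jog_arm(rows=[[[0,0.008,0,0],[0,0.008,0,0],[0,0.008,0,0],[0,0.008,0,0],[0,0.008,0,0],[0,0.008,0,0],[0,0.008,0,0],[0,0.008,0,0],[0,0,0,0]]])

```text
time_s: 10.1
tcp_pos: [0.5632, -0.0057, 0.1286]
ee_rot: [[-0.913, -0.408, -0.001], [-0.408, 0.913, 0.0], [0.0, 0.0, -1.0]]
wrist_force: [1.0, -0.3, 0.7]
gripper_width: 0.008
gripper_force: 0.2
```

Emit:
jog_arm(rows=[[[0,0.008,0,0],[0,0.008,0,0],[0,0.008,0,0],[0,0.008,0,0],[0,0.008,0,0],[0,0.008,0,0],[0,0.008,0,0],[0,0.008,0,0],[0,0.008,0,0],[0,0,0,0]]])

```text
time_s: 11.35
tcp_pos: [0.5339, 0.06, 0.1286]
ee_rot: [[-0.913, -0.408, -0.0], [-0.408, 0.913, 0.0], [0.0, 0.0, -1.0]]
wrist_force: [-0.2, 0.2, 0.1]
gripper_width: 0.005
gripper_force: 0.1
```

```bash
python3 st.py
```

```text
t 11.35 tip in report mm [ 0.1 77.8 58.9] yaw err 0.05 axis [-4.e-04  1.e-04 -1.e+00] F [-0.15  0.2   0.06] 0.004880054024138626
```

Now I lift straight up, move back past the tab side, and look.

Emit:
jog_arm(rows=[[[0,0,-0.03,0],[0,0,-0.04,0],[0,0,-0.04,0],[0,0,-0.04,0],[0,0,-0.02,0],[0,-0.05,0,0],[0,-0.05,0,0],[0,-0.05,0,0],[0,-0.05,0,0],[0,-0.05,0,0],[0,-0.05,0,0],[0,0,0,0],[0,0,0,0]]])

```text
time_s: 12.98
tcp_pos: [0.6562, -0.2146, 0.298]
ee_rot: [[-0.913, -0.407, -0.001], [-0.407, 0.913, 0.001], [0.001, 0.001, -1.0]]
wrist_force: [-1.2, 0.2, 0.4]
gripper_width: 0.002
gripper_force: 0.0
```

```bash
python3 - <<'E'
from h import *
import cv2
a=capture("scene")[190:245,190:295];b=capture("side")[155:200,245:315]
o=np.zeros((600,735,3),np.uint8);o[:330]=cv2.resize(a,(735,385),interpolation=cv2.INTER_CUBIC)[:330];o[330:600,:420]=cv2.resize(b,(420,270),interpolation=cv2.INTER_CUBIC)
cv2.imwrite("pics/p2.png",o[:,:,::-1])
E
```

```text
(no output)
```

View pics/p2.png

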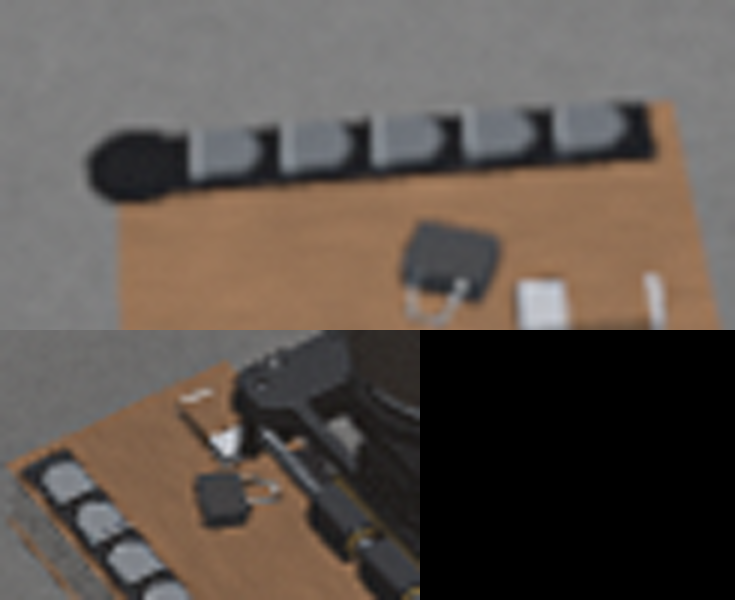

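All five tongues look flat, with their tips at about (262,150), (352,143), (443,138), (535,131) and (627,122) in the crop. I'll check the numbers before handing in.

```bash
python3 - <<'E'
from h import *
q=np.load("pose.npy");c,s=np.cos(q[2]),np.sin(q[2]);m=camera_model("scene")
for h in(-76,-42,-8,26,60):
    for a in(0,.06,.2,.35):
        y=h+24*np.cos(a)-1.5*np.sin(a);z=56+24*np.sin(a)+1.5*np.cos(a);y/=1e3
        print(((proj(m,[q[0]-s*y,q[1]+c*y,z/1e3])-[190,190])*7+3).round(),end=' ')
    print()
E
```

```text
[259. 145.] [259. 142.] [256. 135.] [253. 129.] 
[351. 138.] [350. 136.] [348. 129.] [345. 123.] 
[442. 132.] [442. 129.] [440. 123.] [436. 116.] 
[533. 126.] [533. 123.] [531. 117.] [528. 110.] 
[623. 120.] [623. 117.] [622. 110.] [619. 104.]
```

The tip positions match angles near 0 (fit bias included), well under 0.2 rad.

```bash
python3 -c "from station import *;print(finish_job())"
```

```text
the job is handed in; nothing more can be done
None
```

I laid all five tongues flat in order from the round tab and took the hand away; the last pictures show them all down and the report and the things on it not visibly moved, and the job is handed in, with no verdict returned.

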